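Tip the dowels into the V-trough

TASK

Take the small carrying tray that holds the two round beech dowels by its handle bar and tip it over the steel V-trough, so that both dowels roll out and settle end to end in line along the fold. Let them go in by tipping only: do not touch the dowels with the gripper. Then set the empty tray down upright on the table and let go.

Things in the scene. Friction and masses are not known exactly. Their poses are not given: they have to be found in the camera images.
- dowel_tray: Plywood tray 72x178x98 mm, 0.25 kg, holding the dowels (its twin holds bolts). Origin: centre of underside; y along it, z up. Black handle bar along y, 12 wide (x), 20 high, centre 85 up, free for y +-75. End walls 42 high; long sides (x) open. Green floor rises 14 degrees from 8 up at x=0 to 17 up at the edges x=+-36; tipped 25-40 degrees about y they roll out over the lower edge, either side.
- v_trough: Open steel V-trough fixed to the table, 240 mm long inside, between blue end plates 64 mm high; 112x324x64 mm overall with 8 mm high feet beyond the plates. Origin: centre of underside; y along the fold, x across, z up. Inner fold 14 mm up at x=0; walls rise at 45 degrees to x=+-50 mm, 64 mm up. A dowel seated in the fold has its axis 32 mm up.
- dowel_a: Pale beech dowel, plain round rod 25 mm in diameter and 65 mm long, 40 g. It lies in the dowel tray along the tray's y, end to end with dowel_b, its axis 21 mm above the tray's underside. Origin: the middle of the dowel; its y axis is the long axis (x and z turn as it rolls).
- dowel_b: The second beech dowel, same as dowel_a: 25 mm in diameter, 65 mm long, 40 g. Origin: the middle of the dowel; y is its long axis.
There are look-alikes about, which are no part of the job. What is shaped like the dowel_tray but red is not meant. What is shaped like the dowel_b but red is not meant.

How it is judged:
By the outcome, as a careful person would: the job done as asked, in the order asked, and still so for the second after the job is handed in, with the robot touching nothing.
It also fails if it takes over 51 s, if anything falls off the work surface, if the arm or the gripper's body presses on something with over 40 N, if the wrist force passes 120 N, or if a joint passes its speed limit or range.

ROBOT

A 6-joint arm with a two-finger parallel gripper is mounted at the origin on the work surface; the furniture and walls round the work are solid. World frame = base frame: x ahead of the robot, y to its left, z up, the work surface at z = 0. Lengths are in m, angles in rad, forces in N, time in s.
With the tool pointing down it reaches from about 0.35 to 1 m from the base axis. Payload 7.1 kg.
Tool frame: the origin (TCP) lies midway between the tips of the shut fingers; the grasp point (between the pads) lies 19 mm behind it; z points along the fingers, y is the line along which they close (so a half turn about z gives the same grasp; the last joint's range is limited). The gripper opens to 85 mm and grips with 20 to 120 N. Pads are 22 mm wide; open, the fingers measure 114 mm over their backs; the gripper's body (76 mm by 85 mm) begins 54 mm behind the grasp point. The pads swing forward as they close: fully open they stand 13 mm farther back than shut.
Start: joints at [1.216, 0.423, 1.63, -0, 1.089, -0.019], TCP at [0.206, 0.59, 0.231] pointing down, gripper open.
Joint ranges: [-3, 3], [-0.9, 2.11], [0.09, 2.58], [-1.31, 4.45], [0.11, 2.69], [-2.54, 2.54]. Speed limits (rad/s): [2.39, 2.39, 3.01, 3.14, 3.14, 3.14].

INTERFACE

Orientations are given as a unit quaternion [w, x, y, z].
In Python, from plant import ctrl gives the robot as it stands.
- The arm moves only by the tool drive_tool, never from a script. Its arguments are lists of equal length, an entry for each row: "twist": the turn, a rotation vector about the tool's x, y, z in degrees, a list of three; "translation": the shift along the tool's x, y, z in m, a list of three; "fingers": the finger opening in m, from 0 to 0.0854. In form: {"twist": [[rx, ry, rz], ...], "translation": [[tx, ty, tz], ...], "fingers": [fingers, ...]}. A call has 1 to 20 rows; each row shifts and turns the commanded pose from where the row before left it, along the tool's axes as they then stand; what a row does not reach is not made up. A row lasts 1/12 s, in which the tool goes at most 41.7 mm and 7.16 degrees, less where a joint would pass 70% of its speed; a pose out of reach is approached as far as the arm can. A call with a gripper value outside its range is refused whole. The fingers move at their own pace and stop on an object; "newtons" is the grip in N (left out, the last holds). Time passes only in rows, so rows that do not move let the fingers close. It gives the time, the measured TCP pose, the force, the opening and the grip force at its end, in the units of the state.
- ctrl.get_state(): the state, without advancing time (a new reading comes with each control period).
- ctrl.grab_frame(name): name is "scene" or "top"; returns a dict with "color" (480x640x3 uint8, red, green, blue), "vfov" (degrees; the focal length in pixels is half the picture's height over the tangent of half this angle, whatever the lens; pixels are square), "cx", "cy" (the principal point, pixels), "R" (3x3) and "t" (3): a world point X has camera coordinates R X + t. Camera axes: x right, y down, z forward; pixel columns grow to the right and rows downward; lengths in m; the calibration is good to about 2 mm. A picture is of the moment at which its call begins. There is no depth.
- ctrl.sign_off(): hands the job in; it is judged then, once.
The state is a dict: "t": time; "qpos": joint angles; "dq": joint speeds; "joint_torque": joint torques, N m; "position": TCP position; "ee_rot": TCP orientation; "ft_force": force on the tool from outside, world axes, zero at the start; "ft_torque": the same for the moment, N m; "finger_gap": finger opening in m; "grasp_force": force on a finger pad.
Only numpy, scipy, OpenCV 4.12 (cv2) and the standard library are available. Lean on these libraries where they do the work, as an engineer would, in place of code of your own. Each camera call takes 0.05 s, during which the arm holds its last target. There are 200 camera calls.

## Working session

There is one attempt and no reset: what is moved stays moved. The work goes in short steps, Python scripts to look and compute and a tool call to move; the robot and the scene stay as the last step left them, time stands still between calls to the robot, and variables do not carry over. Pictures are saved under pics/ and viewed, at most 10 in all, crops included, and the job is handed in when it is done.

Besides the shell and the picture viewer there is one more tool, called as name(argument=value, ...) on one line, values as JSON. drive_tool: Moves the arm, as the interface text tells. Its arguments: {"type":"object","properties":{"twist":{"type":"array","items":{"type":"array","items":{"type":"number"}}},"translation":{"type":"array","items":{"type":"array","items":{"type":"number"}}},"fingers":{"type":"array","items":{"type":"number"}},"newtons":{"type":"number"}},"required":["twist","translation","fingers"]}

```bash
mkdir -p pics
cat > h.py <<'E'
import numpy as np, cv2
from plant import ctrl
def K(f):
    h=f["color"].shape[0]; return h/2/np.tan(np.radians(f["vfov"])/2)
def ray(f,u,v,z):
    k=K(f); R=np.array(f["R"]); t=np.array(f["t"])
    d=R.T@np.array([(u-f["cx"])/k,(v-f["cy"])/k,1]); c=-R.T@t
    return c+d*(z-c[2])/d[2]
def proj(f,X):
    p=np.array(f["R"])@np.array(X)+np.array(f["t"]); return K(f)*p[:2]/p[2]+[f["cx"],f["cy"]]
E
python3 - <<'E'
from h import *
for n in("scene","top"):
    f=ctrl.grab_frame(n); cv2.imwrite(f"pics/{n}0.png",f["color"][:,:,::-1]); print(n,f["vfov"],f["cx"],f["cy"],-np.array(f["R"]).T@f["t"],np.round(f["R"],3))
s=ctrl.get_state(); print(s)
E
```

```text
scene 57.34980805635416 315.46143200912286 241.38400759489969 [ 0.81751138 -0.45565585  0.82025768] [[ 0.787  0.617  0.002]
 [ 0.49  -0.623 -0.61 ]
 [-0.375  0.481 -0.792]]
top 53.78412866322065 316.72022615845106 234.9522221324779 [0.3096218  0.02325686 0.8998172 ] [[-0.016 -1.    -0.003]
 [-0.98   0.016 -0.198]
 [ 0.198 -0.    -0.98 ]]
{'t': 0.1, 'qpos': array([ 1.21600632e+00,  4.23754284e-01,  1.63058675e+00,  6.79728999e-06,
        1.08857897e+00, -1.89687570e-02]), 'dq': array([-1.05473765e-03, -3.32581760e-03, -2.36996891e-03,  3.75955523e-06,
        9.34767526e-04, -6.74735785e-04]), 'joint_torque': array([-5.39979010e-04, -5.58425796e+01, -2.82444280e+01, -2.76579476e-05,
        2.96329265e-03,  9.60854010e-06]), 'position': array([0.20575717, 0.58966084, 0.23064028]), 'ee_rot': array([-1.26264925e-04,  1.67124244e-01,  9.85935620e-01, -6.51564463e-04]), 'ft_force': array([ 0.2023289 ,  0.11580251, -0.18736059]), 'ft_torque': array([0.01835297, 0.01894038, 0.06266811]), 'grasp_force': 0.0, 'finger_gap': 0.08532488483815973}
```

View pics/scene0.png

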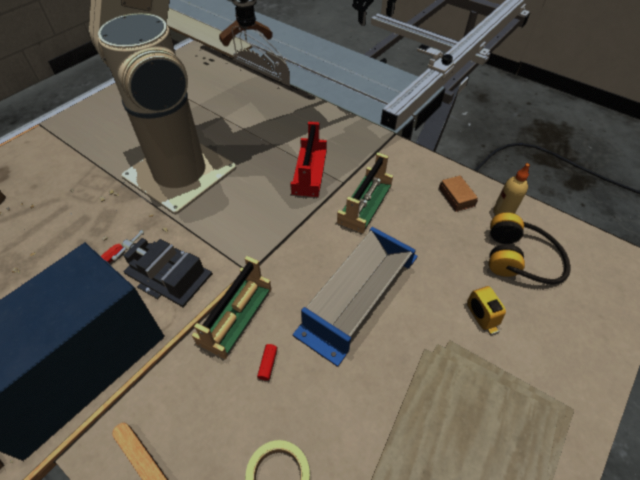

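View pics/top0.png

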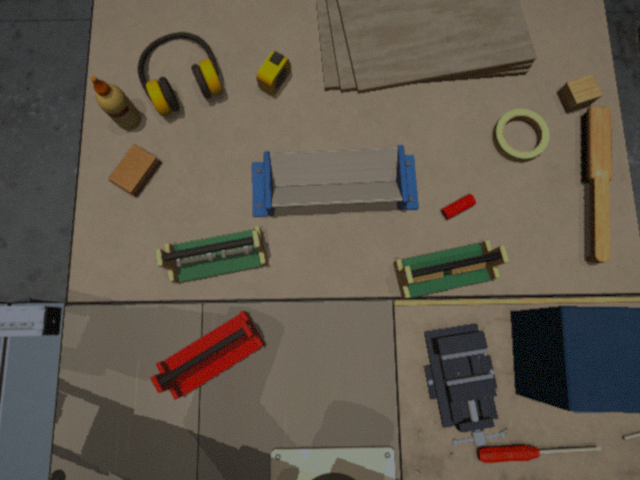

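Candidates: the tray at scene (235,310) / top (452,270) holds pale rods. The tray at scene (365,195) / top (212,255) holds grey bolts, and the one at scene (310,165) / top (210,355) is red. The first fits. I'll confirm it in a crop and measure.

Run:
```python
from h import *
F={n:ctrl.grab_frame(n) for n in("scene","top")}
s,t=F["scene"]["color"],F["top"]["color"]
a=cv2.resize(s[250:370,180:290],None,fx=4,fy=4,interpolation=cv2.INTER_CUBIC)
b=cv2.resize(t[225:310,385:520],None,fx=3,fy=3,interpolation=cv2.INTER_CUBIC)
c=cv2.resize(t[140:225,245:425],None,fx=2,fy=2,interpolation=cv2.INTER_CUBIC)
W=np.zeros((480,800,3),np.uint8); W[:480,:360]=cv2.resize(a,(360,393))[:480] if 0 else cv2.copyMakeBorder(cv2.resize(a,(360,393)),0,87,0,0,0)
W[:255,365:770]=b; W[260:430,365:725]=c
cv2.imwrite("pics/crop1.png",W[:,:,::-1])
f=F["top"]; hsv=cv2.cvtColor(t,cv2.COLOR_RGB2HSV)
def rect(m,z,name,roi,k=1):
    M=np.zeros_like(m); x0,y0,x1,y1=roi; M[y0:y1,x0:x1]=m[y0:y1,x0:x1]
    cs,_=cv2.findContours(M,cv2.RETR_EXTERNAL,cv2.CHAIN_APPROX_NONE)
    for q in sorted(cs,key=cv2.contourArea)[-k:]:
        P=np.array([ray(f,u,v,z)[:2]*1000 for u,v in q[:,0]],np.float32)
        r=cv2.minAreaRect(P); print(name,cv2.contourArea(q),np.round(r[0],1),np.round(r[1],1),round(r[2],1),cv2.boundingRect(q))
roi=(385,225,520,310)
rect(cv2.inRange(hsv,(0,0,0),(180,255,45)),.095,"bar",roi)
rect(cv2.inRange(hsv,(45,80,30),(90,255,255)),.017,"green",roi,2)
bl=cv2.inRange(hsv,(100,120,40),(125,255,255))
rect(bl,.008,"blue8",(240,140,430,225),2)
rect(bl,.064,"blue64",(240,140,430,225),2)
```

```text
bar 537.5 [ 415.5 -216. ] [ 19.3 155.8] 12.6 (412, 250, 90, 27)
green 859.0 [ 441.1 -213.2] [ 24.8 153. ] 11.0 (402, 244, 81, 26)
green 949.5 [ 399.3 -220.3] [ 34.9 155.2] 12.0 (409, 268, 82, 31)
blue8 748.5 [ 604.3 -156.8] [129.   30.6] 1.7 (399, 146, 19, 63)
blue8 887.0 [595.5 128.9] [129.3  35.3] 0.6 (253, 152, 19, 64)
blue64 748.5 [ 585.8 -145.5] [120.9  28.7] 1.7 (399, 146, 19, 63)
blue64 887.0 [577.6 122.3] [121.2  33.1] 0.6 (253, 152, 19, 64)
```

View pics/crop1.png

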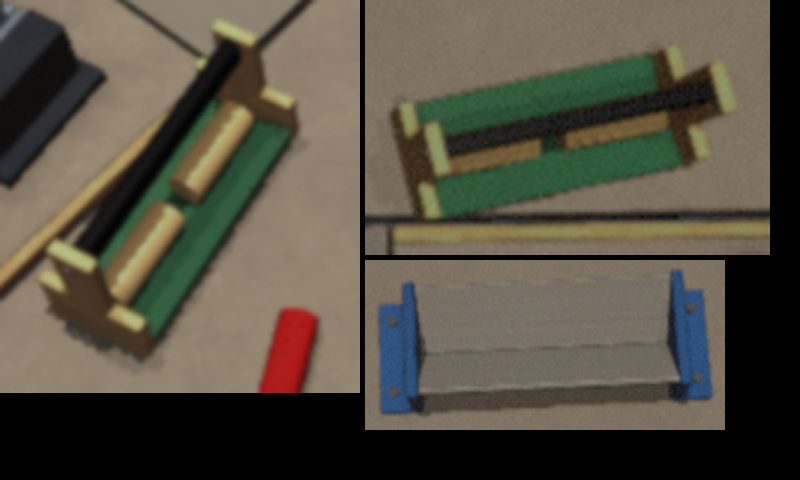

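The crop confirms two pale dowels in the green tray at scene (235,310), top (452,270). Next is the trough pose, from its plate tops and fold.

Run:
```python
from h import *
f=ctrl.grab_frame("top")
c=lambda x,y:(245+(x-365)/2,140+(y-260)/2)
for n,p,z in[("L plate top",(413,346.5),.064),("R plate top",(682.5,334),.064),("foldL",(425,352),.014),("foldR",(672,345),.014),("farL",(416,284),.064),("farR",(671,272),.064),("nearL",(423,390),.064),("nearR",(679,381),.064)]:
    print(n,np.round(ray(f,*c(*p),z)*1000,1))
# predicted bar ends for guess
a=np.radians(11.5)
for s in(-75,75):
  for w in(-6,6): print(proj(f,[.418-np.sin(a)*s/1e3+np.cos(a)*w/1e3,-.216+np.cos(a)*s/1e3+np.sin(a)*w/1e3,.095]).round(1))
```

```text
L plate top [577.2 109.3  64. ]
R plate top [ 585.2 -139.5   64. ]
foldL [587.4 102.7  14. ]
foldR [ 590.6 -138.4   14. ]
farL [638.1 106.8  64. ]
farR [ 646.  -131.9   64. ]
nearL [535.6 100.   64. ]
nearR [ 540.3 -134.    64. ]
[499.8 257.9]
[497.8 251.2]
[415.2 276.6]
[413.4 269.8]
```

drive_tool(twist=[[0,0,2],[0,0,4],[0,0,4],[0,0,4],[0,0,4],[0,0,4],[0,0,4],[0,0,4],[0,0,4],[0,0,4]], translation=[[0,0,0],[-0.01,0,0],[-0.02,0,0],[-0.03,0,0],[-0.03,0,0],[-0.03,0,0],[-0.03,0,0],[-0.03,0,0],[-0.03,0,0],[-0.03,0,0]], fingers=[0.085,0.085,0.085,0.085,0.085,0.085,0.085,0.085,0.085,0.085])

```text
t: 1.08
position: [0.3908, 0.4399, 0.2313]
ee_rot: [0.0, 0.481, 0.877, 0.0]
ft_force: [0.6, 0.5, 0.1]
finger_gap: 0.0851
grasp_force: 0.0
```

drive_tool(twist=[[0,0,0],[0,0,0],[0,0,0],[0,0,0],[0,0,0],[0,0,0],[0,0,0],[0,0,0],[0,0,0],[0,0,0],[0,0,0],[0,0,0],[0,0,0],[0,0,0],[0,0,0],[0,0,4],[0,0,4],[0,0,4],[0,0,4],[0,0,5]], translation=[[-0.0335,-0.0195,0],[-0.0335,-0.0195,0],[-0.0335,-0.0195,0],[-0.0335,-0.0195,0],[-0.0335,-0.0195,0],[-0.0335,-0.0195,0],[-0.0335,-0.0195,0],[-0.0335,-0.0195,0],[-0.0335,-0.0195,0],[-0.0335,-0.0195,0],[-0.0335,-0.0195,0],[-0.0335,-0.0195,0],[-0.0335,-0.0195,0],[-0.0335,-0.0195,0],[-0.0335,-0.0195,0],[-0.0335,-0.0195,0],[-0.03,-0.017,0],[0,0,0],[0,0,0],[0,0,0]], fingers=[0.085,0.085,0.085,0.085,0.085,0.085,0.085,0.085,0.085,0.085,0.085,0.085,0.085,0.085,0.085,0.085,0.085,0.085,0.085,0.085])

```text
t: 2.75
position: [0.4166, -0.2141, 0.2312]
ee_rot: [-0.0, 0.633, 0.774, -0.0]
ft_force: [0.1, 0.8, -0.9]
finger_gap: 0.0854
grasp_force: 0.0
```

Run:
```python
from h import *
F={n:ctrl.grab_frame(n) for n in("scene","top")}
s=F["scene"]["color"]; t=F["top"]["color"]
a=cv2.resize(s[230:370,170:310],(400,400),interpolation=cv2.INTER_CUBIC); b=cv2.resize(t[200:320,380:520],(400,343),interpolation=cv2.INTER_CUBIC)
b=cv2.copyMakeBorder(b,0,57,0,0,0)
cv2.imwrite("pics/close.png",np.hstack([a,b])[:,:,::-1])
x=ctrl.get_state(); print(x["position"],x["ee_rot"],x["t"],x["qpos"])
```

```text
[ 0.41673861 -0.21346401  0.23125831] [-7.47796511e-05  6.31549167e-01  7.75335826e-01 -1.84003443e-05] 2.85 [-4.98791930e-01  1.91507562e-01  1.96587554e+00 -1.04440679e-05
  9.84363325e-01 -7.02483174e-01]
```

View pics/close.png

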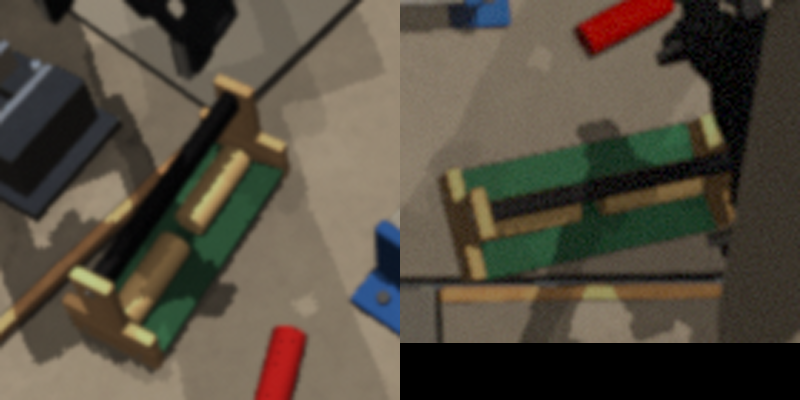

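The shot shows the tray with both dowels under the open gripper, yaw matched. Descending to grip the bar.

drive_tool(twist=[[0,0,0],[0,0,0],[0,0,0],[0,0,0],[0,0,0],[0,0,0],[0,0,0],[0,0,0],[0,0,0],[0,0,0]], translation=[[-0.002,0,0.01],[0,0,0.02],[0,0,0.025],[0,0,0.025],[0,0,0.025],[0,0,0.02],[0,0,0.015],[0,0,0.015],[0,0,0.01],[0,0,0]], fingers=[0.085,0.085,0.085,0.085,0.085,0.085,0.085,0.085,0.085,0.085])

```text
t: 3.68
position: [0.4161, -0.2143, 0.0642]
ee_rot: [-0.002, 0.63, 0.776, -0.0]
ft_force: [0.1, -0.4, 0.3]
finger_gap: 0.0852
grasp_force: 0.0
```

drive_tool(twist=[[0,0,0],[0,0,0],[0,0,0],[0,0,0],[0,0,0],[0,0,0],[0,0,0],[0,0,0],[0,0,0],[0,0,0],[0,0,0],[0,0,0]], translation=[[0,0,0],[0,0,0],[0,0,0],[0,0,0],[0,0,0],[0,0,0],[0,0,0],[0,0,0],[0,0,0],[0,0,0],[0,0,0],[0,0,0]], fingers=[0.06,0.05,0.04,0.03,0.025,0.02,0.017,0.014,0.011,0.005,0,0], newtons=80)

```text
t: 4.68
position: [0.4177, -0.2152, 0.0665]
ee_rot: [0.0, 0.631, 0.776, 0.0]
ft_force: [2.5, 1.3, 3.3]
finger_gap: 0.0106
grasp_force: 78.2
```

drive_tool(twist=[[0,0,0],[0,0,0],[0,0,0],[0,0,0],[0,0,0],[0,0,0],[0,0,0],[0,0,0],[0,0,0],[0,0,0],[0,0,0],[0,0,0],[0,0,0],[0,0,0]], translation=[[0,0,-0.002],[0,0,-0.005],[0,0,-0.008],[0,0,-0.01],[0,0,-0.012],[0,0,-0.012],[0,0,-0.012],[0,0,-0.012],[0,0,-0.012],[0,0,-0.012],[0,0,-0.01],[0,0,-0.008],[0,0,-0.005],[0,0,0]], fingers=[0,0,0,0,0,0,0,0,0,0,0,0,0,0])

```text
t: 5.85
position: [0.4178, -0.2154, 0.1875]
ee_rot: [0.001, 0.631, 0.776, 0.0]
ft_force: [0.1, 0.1, -4.3]
finger_gap: 0.011
grasp_force: 78.0
```

drive_tool(twist=[[0,0,0],[0,0,0],[0,0,0],[0,0,0],[0,0,0],[0,0,0],[0,0,0],[0,0,0],[0,0,0],[0,0,0],[0,0,0],[0,0,0],[0,0,0],[0,0,0],[0,0,0],[0,0,0],[0,0,0],[0,0,0],[0,0,0],[0,0,0]], translation=[[0.001,0.001,0],[0.002,0.002,0],[0.003,0.004,0],[0.005,0.006,0],[0.007,0.008,0],[0.009,0.01,0],[0.01,0.012,0],[0.011,0.013,0],[0.012,0.014,0],[0.012,0.014,0],[0.012,0.014,0],[0.012,0.014,0],[0.012,0.014,0],[0.012,0.014,0],[0.011,0.013,0],[0.01,0.011,0],[0.009,0.009,0],[0.007,0.008,0],[0.005,0.006,0],[0.003,0.003,0]], fingers=[0,0,0,0,0,0,0,0,0,0,0,0,0,0,0,0,0,0,0,0])

```text
t: 7.52
position: [0.5703, -0.0141, 0.1862]
ee_rot: [0.0, 0.631, 0.776, 0.0]
ft_force: [-0.4, -0.3, -4.1]
finger_gap: 0.0102
grasp_force: 78.0
```

drive_tool(twist=[[0,0,0.4],[0,0,1],[0,0,1.5],[0,0,1.5],[0,0,1.5],[0,0,1.5],[0,0,1.5],[0,0,1],[0,0,0.5],[0,0,0]], translation=[[0,0,0],[0,0,0],[0,0,0],[0,0,0],[0,0,0],[0,0,0],[0,0,0],[0,0,0],[0,0,0],[0,0,0]], fingers=[0,0,0,0,0,0,0,0,0,0])

```text
t: 8.35
position: [0.5695, -0.0153, 0.1864]
ee_rot: [-0.0, 0.699, 0.715, -0.0]
ft_force: [0.1, -0.6, -4.0]
finger_gap: 0.0109
grasp_force: 78.0
```

Run:
```python
from h import *
F={n:ctrl.grab_frame(n) for n in("scene","top")}
s=F["scene"]["color"]; t=F["top"]["color"]
a=cv2.resize(s[160:380,260:480],(400,400),interpolation=cv2.INTER_CUBIC); b=cv2.resize(t[90:290,230:450],(400,364),interpolation=cv2.INTER_CUBIC)
b=cv2.copyMakeBorder(b,0,36,0,0,0)
cv2.imwrite("pics/over.png",np.hstack([a,b])[:,:,::-1])
x=ctrl.get_state(); print(x["position"],x["ee_rot"],x["t"],x["qpos"],x["finger_gap"],x["ft_force"])
```

```text
[ 0.56958436 -0.01509164  0.18635268] [-4.06445872e-06  6.98677512e-01  7.15436744e-01 -1.11782166e-05] 8.45 [-4.73703201e-02  3.99538727e-01  1.78833957e+00 -1.38779146e-05
  9.53735280e-01 -7.10639774e-02] 0.010718001023920419 [-0.23199811  0.5721117  -3.7808495 ]
```

View pics/over.png

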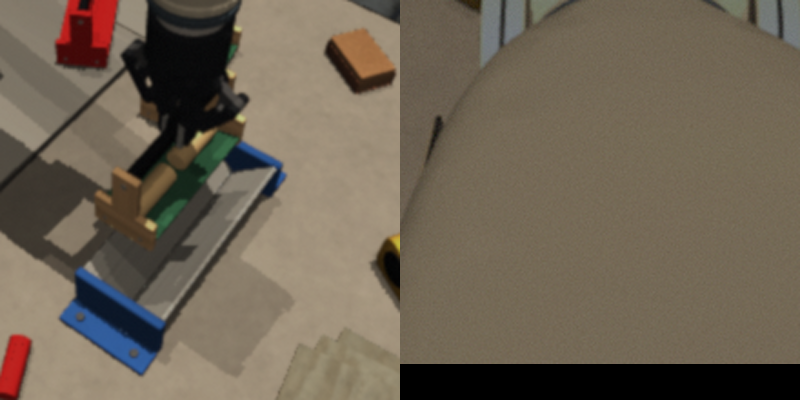

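The tray hangs level above the trough with the dowels still inside. Lowering and starting the tip.

drive_tool(twist=[[0,0,0],[0,0,0],[0,0,0],[0,0,0],[0,0,0],[0,0,0],[0.5,0,0],[1,0,0],[1.5,0,0],[1.5,0,0],[1.5,0,0],[1.5,0,0],[1.5,0,0],[1,0,0]], translation=[[0,0,0.003],[0,0,0.008],[0,0,0.01],[0,0,0.01],[0,0,0.007],[0,0,0.003],[0,0,0],[0,0,0],[0,0,0],[0,0,0],[0,0,0],[0,0,0],[0,0,0],[0,0,0]], fingers=[0,0,0,0,0,0,0,0,0,0,0,0,0,0])

```text
t: 9.62
position: [0.5708, -0.0149, 0.1459]
ee_rot: [-0.061, 0.696, 0.713, -0.062]
ft_force: [0.4, -0.2, -3.7]
finger_gap: 0.0106
grasp_force: 78.1
```

Run:
```python
from h import *
from scipy.spatial.transform import Rotation as R
x=ctrl.get_state(); q=x["ee_rot"]; print(x["position"],x["qpos"],R.from_quat([*q[1:],q[0]]).as_matrix().round(3),x["ft_force"])
```

```text
[ 0.57076796 -0.01492064  0.14594506] [-0.04098038  0.53005228  1.69283963 -0.01281218  1.09293171 -0.05783677] [[-0.024  0.985 -0.174]
 [ 1.     0.023 -0.004]
 [-0.    -0.174 -0.985]] [ 0.39570594 -0.24309251 -3.68118024]
```

drive_tool(twist=[[0.5,0,0],[1,0,0],[1,0,0],[1,0,0],[1,0,0],[1,0,0],[1,0,0],[1,0,0],[1,0,0],[1,0,0],[1.5,0,0],[1.5,0,0],[1.5,0,0],[1.5,0,0],[1,0,0],[0.5,0,0],[0,0,0],[0,0,0],[0,0,0],[0,0,0]], translation=[[0,0,0.003],[0,0,0.003],[0,0,0.003],[0,0,0.003],[0,0,0],[0,0,0],[0,0,0],[0,0,0],[0,0,0],[0,0,0],[0,0,0],[0,0,0],[0,0,0],[0,0,0],[0,0,0],[0,0,0],[0,0,0],[0,0,0],[0,0,0],[0,0,0]], fingers=[0,0,0,0,0,0,0,0,0,0,0,0,0,0,0,0,0,0,0,0])

```text
t: 11.28
position: [0.5673, -0.0149, 0.1337]
ee_rot: [-0.163, 0.679, 0.696, -0.167]
ft_force: [0.0, 0.1, -3.2]
finger_gap: 0.0107
grasp_force: 78.3
```

Run:
```python
from h import *
f=ctrl.grab_frame("scene"); s=f["color"]
cv2.imwrite("pics/tip.png",cv2.resize(s[160:380,260:480],(500,500),interpolation=cv2.INTER_CUBIC)[:,:,::-1])
```

```text
(no output)
```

View pics/tip.png

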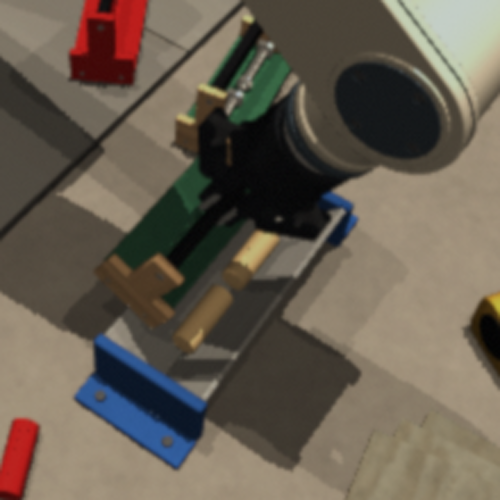

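Both dowels lie in the fold at crop (205,318) and (250,258). Lifting the tray away and levelling it.

drive_tool(twist=[[0,0,0],[0,0,0],[0,0,0],[0,0,0],[0,0,0],[0,0,0],[0,0,0],[0,0,0],[0,0,0],[0,0,0]], translation=[[0,-0.001,-0.002],[0,-0.003,-0.006],[0,-0.005,-0.01],[0,-0.005,-0.01],[0,-0.005,-0.01],[0,-0.005,-0.01],[0,-0.005,-0.01],[0,-0.003,-0.006],[0,-0.002,-0.003],[0,0,0]], fingers=[0,0,0,0,0,0,0,0,0,0])

```text
t: 12.17
position: [0.5678, -0.015, 0.2097]
ee_rot: [-0.163, 0.68, 0.696, -0.167]
ft_force: [-0.3, -0.7, -3.5]
finger_gap: 0.0106
grasp_force: 78.4
```

drive_tool(twist=[[-1,0,0],[-2,0,0],[-3,0,0],[-3,0,0],[-3,0,0],[-3,0,0],[-3,0,0],[-3,0,0],[-3,0,0],[-2,0,0],[-1,0,0],[0,0,0]], translation=[[0,0,0],[0,0,0],[0,0,0],[0,0,0],[0,0,0],[0,0,0],[0,0,0],[0,0,0],[0,0,0],[0,0,0],[0,0,0],[0,0,0]], fingers=[0,0,0,0,0,0,0,0,0,0,0,0])

```text
t: 13.17
position: [0.5662, -0.0149, 0.2082]
ee_rot: [-0.0, 0.699, 0.715, -0.0]
ft_force: [-0.2, 0.4, -2.7]
finger_gap: 0.0106
grasp_force: 78.2
```

Run:
```python
from h import *
from scipy.spatial.transform import Rotation as R
x=ctrl.get_state(); q=x["ee_rot"]; print(x["position"],R.from_quat([*q[1:],q[0]]).as_matrix().round(3),x["ft_force"],x["t"])
```

```text
[ 0.56615488 -0.01493791  0.20822719] [[-0.024  1.    -0.001]
 [ 1.     0.024  0.   ]
 [ 0.    -0.001 -1.   ]] [-0.24501947  0.41569411 -2.70153013] 13.1667
```

drive_tool(twist=[[0,0,0],[0,0,0],[0,0,0],[0,0,0],[0,0,0],[0,0,0],[0,0,0],[0,0,0],[0,0,0],[0,0,0],[0,0,0],[0,0,0],[0,0,0],[0,0,0],[0,0,0],[0,0,-2],[0,0,-3],[0,0,-3],[0,0,-2.3],[0,0,0]], translation=[[-0.006,-0.005,0],[-0.0145,-0.0113,0],[-0.0145,-0.0113,0],[-0.0145,-0.0113,0],[-0.0145,-0.0113,0],[-0.0145,-0.0113,0],[-0.0145,-0.0113,0],[-0.0145,-0.0113,0],[-0.0145,-0.0113,0],[-0.0145,-0.0113,0],[-0.0145,-0.0113,0],[-0.0145,-0.0113,0],[-0.0145,-0.0113,0],[-0.01,-0.007,0],[-0.006,-0.005,0],[0,0,0],[0,0,0],[0,0,0],[0,0,0],[0,0,0]], fingers=[0,0,0,0,0,0,0,0,0,0,0,0,0,0,0,0,0,0,0,0])

```text
t: 14.83
position: [0.4197, -0.2146, 0.2086]
ee_rot: [-0.0, 0.631, 0.776, -0.0]
ft_force: [0.3, 0.4, -2.8]
finger_gap: 0.0106
grasp_force: 78.3
```

drive_tool(twist=[[0,0,0],[0,0,0],[0,0,0],[0,0,0],[0,0,0],[0,0,0],[0,0,0],[0,0,0],[0,0,0],[0,0,0],[0,0,0],[0,0,0]], translation=[[0,0,0.006],[0,0,0.014],[0,0,0.016],[0,0,0.016],[0,0,0.016],[0,0,0.016],[0,0,0.016],[0,0,0.014],[0,0,0.01],[0,0,0.006],[0,0,0.004],[0,0,0]], fingers=[0,0,0,0,0,0,0,0,0,0,0,0])

```text
t: 15.83
position: [0.4194, -0.2144, 0.0741]
ee_rot: [-0.0, 0.632, 0.775, -0.0]
ft_force: [-0.3, 0.3, -2.7]
finger_gap: 0.0109
grasp_force: 78.1
```

drive_tool(twist=[[0,0,0],[0,0,0],[0,0,0],[0,0,0],[0,0,0]], translation=[[0,0,0.002],[0,0,0.002],[0,0,0.002],[0,0,0.001],[0,0,0]], fingers=[0,0,0,0,0])

```text
t: 16.25
position: [0.4196, -0.2145, 0.0677]
ee_rot: [0.0, 0.632, 0.775, 0.0]
ft_force: [0.1, 0.4, -3.5]
finger_gap: 0.0106
grasp_force: 78.2
```

drive_tool(twist=[[0,0,0],[0,0,0],[0,0,0],[0,0,0]], translation=[[0,0,0.001],[0,0,0.001],[0,0,0],[0,0,0]], fingers=[0,0,0,0])

```text
t: 16.58
position: [0.42, -0.2146, 0.0664]
ee_rot: [0.0, 0.632, 0.775, 0.0]
ft_force: [-1.4, 2.2, 6.5]
finger_gap: 0.011
grasp_force: 79.7
```

Contact. Opening the fingers and rising.

drive_tool(twist=[[0,0,0],[0,0,0],[0,0,0],[0,0,0],[0,0,0],[0,0,0],[0,0,0],[0,0,0],[0,0,0],[0,0,0],[0,0,0],[0,0,0]], translation=[[0,0,0],[0,0,0],[0,0,0],[0,0,0],[0,0,0],[0,0,0],[0,0,0],[0,0,0],[0,0,0],[0,0,0],[0,0,0],[0,0,0]], fingers=[0.015,0.02,0.025,0.03,0.035,0.04,0.045,0.05,0.06,0.07,0.08,0.08])

```text
t: 17.58
position: [0.4196, -0.2145, 0.0657]
ee_rot: [-0.0, 0.632, 0.775, -0.0]
ft_force: [0.6, 0.7, -0.4]
finger_gap: 0.0803
grasp_force: 0.0
```

drive_tool(twist=[[0,0,0],[0,0,0],[0,0,0],[0,0,0],[0,0,0],[0,0,0],[0,0,0],[0,0,0],[0,0,0],[0,0,0],[0,0,0],[0,0,0],[0,0,0],[0,0,0],[0,0,0]], translation=[[0,0,-0.004],[0,0,-0.01],[0,0,-0.015],[0,0,-0.02],[0,0,-0.02],[0,0,-0.02],[0,0,-0.02],[0,0,-0.02],[0,0,-0.02],[0,0,-0.02],[-0.02,0,0],[-0.02,0,0],[-0.02,0,0],[-0.02,0,0],[0,0,0]], fingers=[0.08,0.08,0.08,0.08,0.08,0.08,0.08,0.08,0.08,0.08,0.08,0.08,0.08,0.08,0.08])

```text
t: 18.83
position: [0.4367, -0.2957, 0.236]
ee_rot: [0.002, 0.632, 0.775, -0.0]
ft_force: [0.7, -0.0, 1.2]
finger_gap: 0.0803
grasp_force: 0.0
```

Run:
```python
from h import *
F={n:ctrl.grab_frame(n) for n in("scene","top")}
a=cv2.resize(F["scene"]["color"][190:390,170:430],(520,400),interpolation=cv2.INTER_CUBIC); b=cv2.resize(F["top"]["color"][130:320,240:520],(280,190))
cv2.imwrite("pics/end.png",np.hstack([a,cv2.copyMakeBorder(b,0,210,0,0,0)])[:,:,::-1])
x=ctrl.get_state(); print(x["position"],x["ft_force"],x["t"])
```

```text
[ 0.43551196 -0.29303776  0.23518704] [-0.53088902 -0.10433776 -0.30070392] 18.9333
```

View pics/end.png

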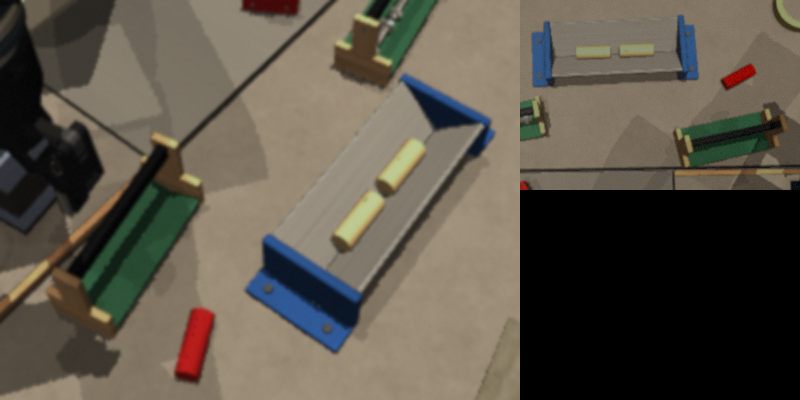

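Both dowels lie in line in the fold, at crop (358,220) and (402,166). The empty tray stands upright at (130,240) and the gripper is clear of everything.

```bash
python3 -c "
from plant import ctrl
print(ctrl.sign_off())"
```

```text
the job is handed in; nothing more can be done
None
```

I've handed the job in: both dowels were tipped into the V-trough untouched by the gripper and lie in line along the fold with a small gap between them, and the empty tray is upright on the table and released (19 s of the 51 s allowed).

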